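# Start the mortar mixer from its control console

## Robot

A 6-joint arm with a two-finger parallel gripper is mounted at the origin on the work surface. World frame = base frame: x ahead of the robot, y to its left, z up, the work surface at z = 0. Lengths are in mm, angles in rad, forces in N, time in s.
With the tool pointing down it reaches from about 225 to 875 mm from the base axis. Payload 3.4 kg.
Tool frame: the origin (TCP) lies midway between the tips of the shut fingers; the grasp point (between the pads) lies 19 mm behind it; z points along the fingers, y is the line along which they close (so a half turn about z gives the same grasp; the last joint's range is limited). The gripper opens to 85 mm and grips with 20 to 120 N. Pads are 22 mm wide; open, the fingers measure 114 mm over their backs; the gripper's body (76 mm by 85 mm) begins 54 mm behind the grasp point. The pads swing forward as they close: fully open they stand 13 mm farther back than shut.
Start: joints at [-1.345, 0.276, 1.505, -0, 1.361, -0.121], TCP at [195.437, -540.802, 231.328] pointing down, gripper open.
Joint ranges: [-2.89, 2.89], [-0.75, 2.08], [0.22, 2.7], [-1.18, 4.32], [0.11, 2.71], [-2.7, 2.7]. Speed limits (rad/s): [2.57, 2.57, 3.14, 3.14, 3.14, 3.14].

## Interface

Orientations are given as a unit quaternion [x, y, z, w].
In Python, from plant import r, optics, job_done gives the robot as it stands. The module is installed in compiled form; this text tells all that it offers.
- The arm moves only by the shell command python3 -m crank 'ROWS' [FORCE]. ROWS is JSON, a list of rows, each a list of 3 entries, a list of its own where there are three numbers: the shift along the tool's x, y, z in m, then the turn about the tool's z in degrees, then the closure in counts, from 0 (fully open) to 255 (shut). In form: [[[dx, dy, dz], twist, gripper], ...]. A call has exactly 10 rows; each row is the pose to reach, as a shift and turn from the pose commanded when the call began, along the tool's axes at that moment; what a row does not reach only later rows make up. A row lasts 1/10 s, in which the tool goes at most 50 mm and 8.59 degrees, less where a joint would pass 70% of its speed; a pose out of reach is approached as far as the arm can. A call with a gripper value outside its range is refused whole. The fingers move at their own pace and stop on an object; FORCE is the grip in N (left out, the last holds). Time passes only in rows, so rows that repeat a pose let the fingers close, or fill a call up. It gives the time, the measured TCP pose, the force, the opening and the grip force at its end, in the units of the state.
- r.get_state(): the state, without advancing time (a new reading comes with each control period).
- optics.snapshot(name): name is "scene" or "top" or "wrist"; returns a dict with "image" (384x512x3 uint8, red, green, blue), "z_map" (384x512 float32, mm along the optical axis (not along the pixel's ray), 0 where there is no reading), "fx", "fy", "cx", "cy" (pixels), "R" (3x3) and "t" (3): a world point X has camera coordinates R X + t; the wrist camera has in their place "tool_from_camera" (4x4, takes a point from camera to tool coordinates, whose origin is the TCP and whose axes are the flange's). Camera axes: x right, y down, z forward; pixel columns grow to the right and rows downward; lengths in mm; the calibration is good to about 2 mm. A picture is of the moment at which its call begins: read the wrist's pose just before it.
- job_done(): hands the job in; it is judged then, once.
The state is a dict: "clock": time; "joint_pos": joint angles; "dq": joint speeds; "effort": joint torques, N m; "eef_pos": TCP position; "orientation": TCP orientation; "contact_force": force on the tool from outside, world axes, zero at the start; "ft_torque": the same for the moment, N m; "finger_gap": finger opening in mm; "finger_force": force on a finger pad.
Only numpy, scipy, OpenCV 4.12 (cv2) and the standard library are available. Lean on these libraries where they do the work, as an engineer would, in place of code of your own. Each camera call takes 0.05 s, during which the arm holds its last target. There are 200 camera calls.

## Task

Start the mortar mixer from the grey console by touch alone: first push the raised end of the mains rocker all the way down, then press the square programme key fully down so that it stays down, and last press the large round start button fully down, hold it there for about two seconds and let it come back up. Keep to that order, do not press the small round stop button, and do not pick up or push away the steel ring, the jar or the spatula; finish with the hand clear.

Things in the scene. Friction and masses are not known exactly. Their poses are not given: they have to be found in the camera images.
- console: Fixed grey box, 200 mm deep (x), 360 mm wide (y), flat top 75 mm above the bench. Origin: centre of its underside; x points away from the robot (within 0.4 rad), z up. Four black modules (72 x 62 mm, 10 mm thick, turned with the console) stand on top in a row along y, at y = -120, -40, 40, 120 mm and x = -30 mm; which is where varies. A flat dark display lies behind them, look only.
- rocker_end (a point): Push point on top of the mains rocker's raised end (away from the robot), 22 mm from the pivot; moves with it. White oblong paddle 56 mm long (console x), 34 mm wide, 10 mm thick, tilting about console y on a pivot 93 mm above the bench. This point is 103 mm above the bench at the start, 92 mm fully over; there the paddle slopes the other way, so a tip bears nearer the pivot at 92 to 96 mm.
- rocker (a joint): Mains rocker angle, rad: 0 = off (far end up), 0.5 = fully on (far end down, hard stop). Starts between 0 and 0.03. It is held by friction only, stays where it is left, and takes about 3 to 5 N at the far end.
- key_top (a point): Centre of the top face of the square programme key, white, 30 x 30 mm, its top 28 mm above the console top (103 mm above the bench) when up. The point moves with the key.
- key (a joint): Travel of the programme key, m: 0 = up, 0.008 = fully down (hard stop). Moves straight down. It takes about 3 N, and stays down when pushed down (held by friction, no return spring).
- start_top (a point): Centre of the top of the start button: white round mushroom head 42 mm in diameter with a flat crown 30 mm across, its top 34 mm above the console top (109 mm above the bench) when up. The point moves with the button.
- start (a joint): Travel of the start button, m: 0 = up, 0.008 = fully down (hard stop). Spring return: 1.5 N at the top, 5.5 N fully down.
- stop_top (a point): Centre of the top of the stop button, which must not be pressed: small white round button 22 mm in diameter, its top 24 mm above the console top (99 mm above the bench).
- stop (a joint): Travel of the stop button, m: 0 = up, 0.006 = fully down; spring return, 1.5 to 4.5 N.
- mould: Bystander, loose: plain steel ring mould standing on the bench beside the console's right end, 80 mm outer diameter, 66 mm bore, 40 mm high. Origin: centre of its underside.
- jar: Bystander, loose: closed sample jar standing on the bench beside the console's left end, 60 mm diameter, 95 mm high. Origin: centre of its underside.
- spatula: Bystander, loose: spatula, 200 mm long, lying on the bench just beyond the far long side of the console, roughly along the console's y. Origin: on its underside near mid-length, its x axis along its length.

How it is judged:
By the outcome, as a careful person would: the job done as asked, in the order asked, and still so for the second after the job is handed in, with the robot touching nothing.
It also fails if it takes over 54 s, if anything falls off the work surface, if the arm or the gripper's body presses on something with over 40 N, if the wrist force passes 120 N, or if a joint passes its speed limit or range.

## Working session

There is one attempt and no reset: what is moved stays moved. The work goes in short steps, Python scripts to look and compute and a shell command to move; the robot and the scene stay as the last step left them, time stands still between calls to the robot, and variables do not carry over. Pictures are saved under pics/ and viewed, at most 10 in all, crops included, and the job is handed in when it is done.

```bash
mkdir -p pics
python3 - <<'E'
from plant import r,optics
import cv2,numpy as np
s=r.get_state();print({k:np.round(v,3).tolist() for k,v in s.items()})
for n in["top","scene"]:
    d=optics.snapshot(n);np.savez(n+".npz",**d);cv2.imwrite(f"pics/{n}.png",d["image"][:,:,::-1])
E
```

```text
{'clock': 0.0, 'joint_pos': [-1.345, 0.277, 1.506, 0.0, 1.361, -0.121], 'dq': [0.0, 0.002, -0.001, 0.0, 0.001, 0.001], 'effort': [-0.002, -41.678, -24.581, -0.0, 0.011, 0.0], 'eef_pos': [195.303, -540.224, 230.414], 'orientation': [0.985, 0.173, -0.0, -0.001], 'contact_force': [0.082, 0.01, -0.581], 'ft_torque': [-0.045, -0.002, -0.028], 'finger_force': 0.0, 'finger_gap': 85.003}
```

View pics/top.png

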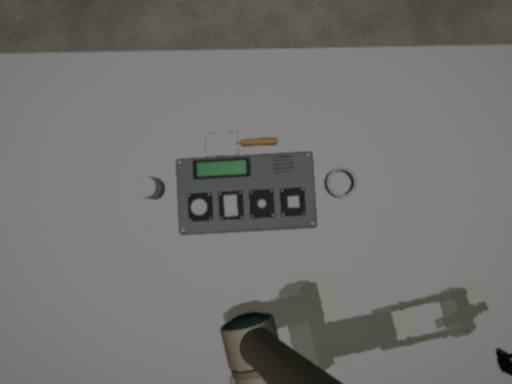

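View pics/scene.png

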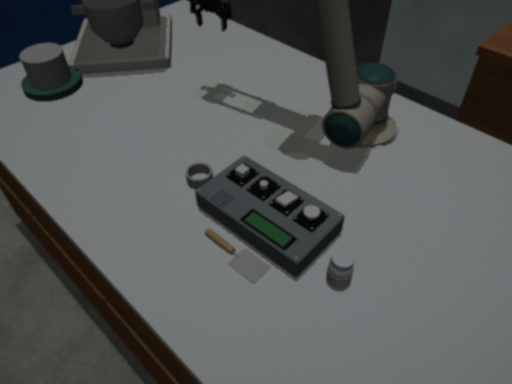

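The top view shows, from left to right, start (199,207), rocker (231,205), stop (262,203) and key (293,202). The jar is on the left, the ring on the right and the spatula beyond the console. Next I turn these pixels into positions.

Run:
```python
import numpy as np,cv2
d=np.load("top.npz");im=d["image"];z=d["z_map"];R=d["R"];t=d["t"]
v,u=np.mgrid[:384,:512]
P=np.stack([(u-d["cx"])/d["fx"]*z,(v-d["cy"])/d["fy"]*z,z],-1)
W=(P-t)@R
g=im.min(2)
for n,(a,b) in dict(start=(199,207),rocker=(231,205),stop=(262,203),key=(293,202)).items():
    m=np.zeros(g.shape,bool);m[b-14:b+15,a-12:a+13]=1
    m&=(g>110)
    k,l,st,_=cv2.connectedComponentsWithStats(m.astype(np.uint8));m=l==1+np.argmax(st[1:,4])
    w=W[m];print(n,m.sum(),np.round(w.mean(0),1),np.round(np.median(w[:,2]),1), st[1+np.argmax(st[1:,4])])
# console
m=(W[...,2]>68)&(W[...,2]<125)&(abs(u-246)<80)&(abs(v-193)<50)&(z>0)
rect=cv2.minAreaRect(W[m][:,:2].astype(np.float32));print(rect)
```

```text
start 173 [503.5 171.4 109.3] 109.3 [191 200  15  14 173]
rocker 241 [506.4  91.8 103.1] 98.4 [224 195  13  21 241]
stop 41 [510.9  12.6  99.4] 99.6 [258 200   7   7  41]
key 106 [513.7 -67.9 102.9] 103.0 [288 197  11  10 106]
((540.1609497070312, 52.92280578613281), (199.93783569335938, 360.03997802734375), 2.576610803604126)
```

```bash
cat > go.py <<'E'
import sys,numpy as np
from plant import r
from scipy.spatial.transform import Rotation as Q
s=r.get_state();M=Q.from_quat(s["orientation"]);p=np.array(s["eef_pos"])
x=M.as_matrix()[:,0];yaw=np.arctan2(x[1],x[0])
T=dict(rocker=(531,92.6,125),key=(514.5,-68.1,125),start=(504.2,171.4,130))
for n,t in T.items(): print(n,np.round(M.inv().apply(np.array(t)-p),1))
print("pos",np.round(p,1),"twist",round(np.degrees(yaw-.0435),1),"t",s["clock"],"F",np.round(s["contact_force"],1))
E
python3 -m crank '[[[0.32,-0.29,0],17,255],[[0.32,-0.29,0],17,255],[[0.32,-0.29,0],17,255],[[0.32,-0.29,0],17,255],[[0.32,-0.29,0],17,255],[[0.32,-0.29,0],17,255],[[0.32,-0.29,0],17,255],[[0.32,-0.29,0],17,255],[[0.32,-0.29,0],17,255],[[0.32,-0.29,0],17,255]]'
python3 go.py
```

```text
clock: 1.1
eef_pos: [398.7, -155.7, 231.1]
orientation: [1.0, 0.028, 0.0, -0.001]
contact_force: [-0.6, -0.2, 0.4]
finger_gap: 0.1
finger_force: 0.0
rocker [ 145.8 -240.4  106.6]
key [120.4 -80.9 106.3]
start [ 123.5 -320.6  101.7]
pos [ 398.7 -155.7  231.1] twist 0.7 t 1.1 F [-0.6 -0.2  0.4]
```

```bash
python3 -m crank '[[[0.146,-0.24,0],0.7,255],[[0.146,-0.24,0],0.7,255],[[0.146,-0.24,0],0.7,255],[[0.146,-0.24,0],0.7,255],[[0.146,-0.24,0],0.7,255],[[0.146,-0.24,0],0.7,255],[[0.146,-0.24,0],0.7,255],[[0.146,-0.24,0],0.7,255],[[0.146,-0.24,0],0.7,255],[[0.146,-0.24,0],0.7,255]]'
python3 go.py
python3 - <<'E'
from plant import r,optics
import cv2,numpy as np
from scipy.spatial.transform import Rotation as Q
s=r.get_state();d=optics.snapshot("wrist");im=d["image"];cv2.imwrite("pics/w1.png",im[:,:,::-1])
z=d["z_map"];v,u=np.mgrid[:384,:512];C=np.array(d["tool_from_camera"])
P=np.stack([(u-d["cx"])/d["fx"]*z,(v-d["cy"])/d["fy"]*z,z],-1)@C[:3,:3].T+C[:3,3]
W=Q.from_quat(s["orientation"]).apply(P.reshape(-1,3)).reshape(P.shape)+s["eef_pos"]
np.save("w1.npy",W)
m=((im.min(2)>110)&(W[...,2]>88)&(W[...,2]<115)&(z>0)).astype(np.uint8)
k,l,st,_=cv2.connectedComponentsWithStats(m)
for i in range(1,k):
    if st[i,4]>150:
        w=W[l==i];print(st[i],np.round(cv2.minAreaRect(w[:,:2].astype(np.float32))[:2],1).tolist() if 0 else cv2.minAreaRect(w[:,:2].astype(np.float32)),np.round(np.percentile(w[:,2],[2,50,98]),1))
E
```

```text
clock: 2.1
eef_pos: [531.1, 86.2, 231.3]
orientation: [1.0, 0.018, -0.0, 0.0]
contact_force: [0.6, 0.4, 0.5]
finger_gap: -0.4
finger_force: 0.0
rocker [  0.2  -6.5 106.3]
key [-22.  153.5 106.4]
start [-23.7 -86.2 101.3]
pos [531.1  86.2 231.3] twist -0.4 t 2.1 F [0.6 0.4 0.5]
[  13  124   53   52 2072] ((557.5015869140625, 309.2441101074219), (52.248958587646484, 52.5552864074707), 1.4576871395111084) [93.  94.5 96. ]
[ 232  183   33   43 1314] ((506.904052734375, 91.65025329589844), (53.471046447753906, 33.632598876953125), 2.214315891265869) [ 90.8  97.9 104.3]
[ 153  189   40   37 1143] ((504.3912658691406, 171.72592163085938), (40.55940246582031, 41.0098876953125), 36.6381950378418) [104.3 108.  109.7]
[384 191  31  27 733] ((515.2066650390625, -67.85891723632812), (29.56508445739746, 29.799758911132812), 2.4414567947387695) [101.  102.4 103.8]
[313 195  20  19 291] ((511.47039794921875, 12.149413108825684), (20.475589752197266, 20.461139678955078), 68.31411743164062) [97.1 98.6 99.8]
```

View pics/w1.png

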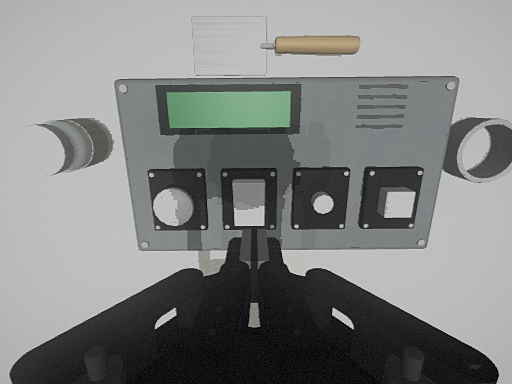

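The wrist view shows start (173,207), rocker (249,202), stop (323,204) and key (398,203), and its positions agree with the top camera. Next I move down over the rocker's far end.

```bash
python3 -m crank '[[[0.001,-0.0065,0.04],0,255],[[0.001,-0.0065,0.08],0,255],[[0.001,-0.0065,0.11],0,255],[[0.001,-0.0065,0.12],0,255],[[0.001,-0.0065,0.12],0,255],[[0.001,-0.0065,0.12],0,255],[[0.001,-0.0065,0.12],0,255],[[0.001,-0.0065,0.12],0,255],[[0.001,-0.0065,0.12],0,255],[[0.001,-0.0065,0.12],0,255]]'
python3 go.py
```

```text
clock: 3.15
eef_pos: [532.6, 94.3, 111.9]
orientation: [1.0, 0.019, 0.001, 0.0]
contact_force: [0.1, -0.5, -1.4]
finger_gap: 0.1
finger_force: 0.0
rocker [ -1.7   1.6 -13.1]
key [-24.3 161.6 -13.2]
start [-25.5 -78.1 -18.2]
pos [532.6  94.3 111.9] twist -0.3 t 3.15 F [ 0.1 -0.5 -1.4]
```

```bash
python3 -m crank '[[[0,0,0.002],0,255],[[0,0,0.004],0,255],[[0,0,0.006],0,255],[[0,0,0.008],0,255],[[0,0,0.01],0,255],[[0,0,0.011],0,255],[[0,0,0.012],0,255],[[0,0,0.013],0,255],[[0,0,0.014],0,255],[[0,0,0.014],0,255]]'
python3 -m crank '[[[0,0,0.0005],0,255],[[0,0,0.001],0,255],[[0,0,0.0015],0,255],[[0,0,0.002],0,255],[[0,0,0.0025],0,255],[[0,0,0.003],0,255],[[0,0,0.003],0,255],[[0,0,0.003],0,255],[[0,0,0.003],0,255],[[0,0,0.003],0,255]]'
```

```text
clock: 4.15
eef_pos: [533.0, 94.2, 97.5]
orientation: [1.0, 0.019, 0.001, 0.0]
contact_force: [2.4, 0.2, 3.6]
finger_gap: 0.3
finger_force: 1.8
clock: 5.15
eef_pos: [532.4, 94.2, 94.3]
orientation: [1.0, 0.019, 0.0, 0.0]
contact_force: [4.8, 0.2, 2.7]
finger_gap: 0.1
finger_force: 2.3
```

```bash
python3 -m crank '[[[0,0,0.0005],0,255],[[0,0,0.001],0,255],[[0,0,0.0015],0,255],[[0,0,0.002],0,255],[[0,0,0.002],0,255],[[0,0,0.002],0,255],[[0,0,0.002],0,255],[[0,0,0.002],0,255],[[0,0,0.002],0,255],[[0,0,0.002],0,255]]'
```

```text
clock: 6.15
eef_pos: [532.6, 94.2, 93.3]
orientation: [1.0, 0.019, 0.0, 0.0]
contact_force: [3.7, -0.4, 10.1]
finger_gap: -0.0
finger_force: 5.3
```

```bash
python3 -m crank '[[[0,0,0.0005],0,255],[[0,0,0.001],0,255],[[0,0,0.0015],0,255],[[0,0,0.0015],0,255],[[0,0,0.0015],0,255],[[0,0,0.0015],0,255],[[0,0,0.0015],0,255],[[0,0,0.0015],0,255],[[0,0,0.0015],0,255],[[0,0,0.0015],0,255]]'
```

```text
clock: 7.15
eef_pos: [532.7, 94.2, 93.1]
orientation: [1.0, 0.019, 0.001, 0.0]
contact_force: [1.4, -0.3, 17.2]
finger_gap: -0.1
finger_force: 8.8
```

Hard stop reached, with 17 N and no further movement. Next I lift, cross to the key and check the rocker from there.

```bash
python3 -m crank '[[[0,0,-0.04],0,255],[[0,0,-0.07],0,255],[[0,0,-0.07],0,255],[[-0.024,0.16,-0.07],0,255],[[-0.024,0.16,-0.07],0,255],[[-0.024,0.16,-0.07],0,255],[[-0.024,0.16,-0.07],0,255],[[-0.024,0.16,-0.07],0,255],[[-0.024,0.16,-0.07],0,255],[[-0.024,0.16,-0.07],0,255]]'
python3 go.py
cat > look.py <<'E'
import sys
from plant import r,optics
import cv2,numpy as np
from scipy.spatial.transform import Rotation as Q
s=r.get_state();d=optics.snapshot("wrist");im=d["image"];cv2.imwrite(f"pics/{sys.argv[1]}.png",im[:,:,::-1])
z=d["z_map"];v,u=np.mgrid[:384,:512];C=np.array(d["tool_from_camera"])
P=np.stack([(u-d["cx"])/d["fx"]*z,(v-d["cy"])/d["fy"]*z,z],-1)@C[:3,:3].T+C[:3,3]
W=Q.from_quat(s["orientation"]).apply(P.reshape(-1,3)).reshape(P.shape)+s["eef_pos"]
for n,c,xs in(("rocker",(508.4,91.6),(-22,-12,0,12,22)),("key",(515,-68),(-8,0,8)),("start",(504.3,171.6),(-8,0,8)),("stop",(511.4,12.2),(0,))):
    o=[]
    for x in xs:
        m=(np.hypot(W[...,0]-c[0]-x,W[...,1]-c[1])<4)&(z>0);o.append((round(float(np.median(W[m][:,2])),1) if m.any() else None,int(m.sum())))
    print(n,o)
E
python3 look.py w2
```

```text
clock: 8.15
eef_pos: [513.7, -64.8, 160.1]
orientation: [1.0, 0.02, -0.001, -0.001]
contact_force: [-0.0, 0.1, 0.6]
finger_gap: 0.3
finger_force: 0.0
rocker [  23.6 -156.5   35.3]
key [ 0.8  3.4 35.1]
start [-1.000e-01 -2.363e+02  3.040e+01]
pos [513.7 -64.8 160.1] twist -0.2 t 8.15 F [-0.   0.1  0.6]
rocker [(103.2, 78), (100.4, 81), (97.7, 77), (94.3, 79), (91.9, 81)]
key [(197.6, 221), (197.1, 184), (234.7, 2082)]
start [(None, 0), (None, 0), (None, 0)]
stop [(98.7, 75)]
```

The rocker is fully over: far end 91.9 mm, near end 103.2 mm. Next is the key.

```bash
python3 -m crank '[[[0.001,0.0035,0.025],0,255],[[0.001,0.0035,0.048],0,255],[[0.001,0.0035,0.05],0,255],[[0.001,0.0035,0.052],0,255],[[0.001,0.0035,0.054],0,255],[[0.001,0.0035,0.056],0,255],[[0.001,0.0035,0.058],0,255],[[0.001,0.0035,0.06],0,255],[[0.001,0.0035,0.062],0,255],[[0.001,0.0035,0.063],0,255]]'
python3 -m crank '[[[0,0,0.0005],0,255],[[0,0,0.001],0,255],[[0,0,0.0015],0,255],[[0,0,0.002],0,255],[[0,0,0.0025],0,255],[[0,0,0.003],0,255],[[0,0,0.003],0,255],[[0,0,0.003],0,255],[[0,0,0.003],0,255],[[0,0,0.003],0,255]]'
```

```text
clock: 9.2
eef_pos: [516.1, -70.1, 98.1]
orientation: [1.0, 0.019, 0.001, 0.0]
contact_force: [0.2, 0.1, 2.4]
finger_gap: 0.4
finger_force: 1.5
clock: 10.2
eef_pos: [515.9, -70.1, 94.9]
orientation: [1.0, 0.019, 0.0, 0.0]
contact_force: [2.8, 1.5, 2.4]
finger_gap: 0.2
finger_force: 1.5
```

```bash
python3 -m crank '[[[0,0,0.0005],0,255],[[0,0,0.001],0,255],[[0,0,0.0015],0,255],[[0,0,0.002],0,255],[[0,0,0.0025],0,255],[[0,0,0.003],0,255],[[0,0,0.003],0,255],[[0,0,0.003],0,255],[[0,0,0.003],0,255],[[0,0,0.003],0,255]]'
```

```text
clock: 11.2
eef_pos: [515.9, -70.1, 93.6]
orientation: [1.0, 0.019, 0.001, 0.0]
contact_force: [-1.0, 1.5, 14.0]
finger_gap: -0.3
finger_force: 7.2
```

Hard stop on the key at 14 N. Next I lift and cross to start.

```bash
python3 -m crank '[[[0,0,-0.04],0,255],[[0,0,-0.07],0,255],[[0,0,-0.07],0,255],[[-0.002,-0.2415,-0.07],0,255],[[-0.002,-0.2415,-0.07],0,255],[[-0.002,-0.2415,-0.07],0,255],[[-0.002,-0.2415,-0.07],0,255],[[-0.002,-0.2415,-0.07],0,255],[[-0.002,-0.2415,-0.07],0,255],[[-0.002,-0.2415,-0.07],0,255]]'
python3 go.py; python3 look.py w3
```

```text
clock: 12.2
eef_pos: [502.5, 171.4, 160.2]
orientation: [1.0, 0.02, -0.002, 0.001]
contact_force: [-0.8, 0.1, -0.5]
finger_gap: 0.4
finger_force: 0.0
rocker [25.4 79.8 35.2]
key [  2.4 239.7  35.6]
start [ 1.8  0.  30.1]
pos [502.5 171.4 160.2] twist -0.2 t 12.2 F [-0.8  0.1 -0.5]
rocker [(103.1, 81), (100.7, 82), (97.3, 82), (94.3, 82), (91.9, 85)]
key [(None, 0), (None, 0), (None, 0)]
start [(197.7, 349), (197.1, 293), (239.3, 2501)]
stop [(98.4, 71)]
```

```bash
python3 go.py | tail -1
python3 - <<'E'
from plant import optics
import numpy as np
d=optics.snapshot("top");z=d["z_map"];v,u=np.mgrid[:384,:512]
W=(np.stack([(u-d["cx"])/d["fx"]*z,(v-d["cy"])/d["fy"]*z,z],-1)-d["t"])@d["R"]
m=np.hypot(W[...,0]-514.5,W[...,1]+68)<9;print(m.sum(),np.median(W[m][:,2]))
E
python3 go.py|tail -1
```

```text
pos [503.  170.5 160.4] twist -0.3 t 12.25 F [-0.2 -1.4 -0.9]
41 94.88730205758885
pos [503.4 170.1 160.7] twist -0.3 t 12.3 F [-0.7 -0.3  0.8]
```

The key is confirmed down at 94.9 mm, so its full 8 mm of travel. Next I move to just above start.

```bash
python3 -m crank '[[[0.001,-0.001,0.03],0,255],[[0.001,-0.001,0.045],0,255],[[0.001,-0.001,0.047],0,255],[[0.001,-0.001,0.047],0,255],[[0.001,-0.001,0.047],0,255],[[0.001,-0.001,0.047],0,255],[[0.001,-0.001,0.047],0,255],[[0.001,-0.001,0.047],0,255],[[0.001,-0.001,0.047],0,255],[[0.001,-0.001,0.047],0,255]]'
python3 go.py
```

```text
clock: 13.3
eef_pos: [505.4, 172.4, 114.9]
orientation: [1.0, 0.019, 0.0, 0.0]
contact_force: [-0.0, -0.5, 0.2]
finger_gap: -0.2
finger_force: 0.0
rocker [ 22.6  80.7 -10.1]
key [-1.000e-01  2.406e+02 -1.010e+01]
start [ -1.2   0.9 -15.1]
pos [505.4 172.4 114.9] twist -0.3 t 13.3 F [-0.  -0.5  0.2]
```

```bash
python3 -m crank '[[[-0.001,0.001,0.005],0,255],[[-0.001,0.001,0.009],0,255],[[-0.001,0.001,0.012],0,255],[[-0.001,0.001,0.015],0,255],[[-0.001,0.001,0.0165],0,255],[[-0.001,0.001,0.0175],0,255],[[-0.001,0.001,0.0175],0,255],[[-0.001,0.001,0.0175],0,255],[[-0.001,0.001,0.0175],0,255],[[-0.001,0.001,0.0175],0,255]]'
```

```text
clock: 14.3
eef_pos: [504.6, 171.2, 100.7]
orientation: [1.0, 0.019, 0.001, -0.0]
contact_force: [-5.1, -2.0, 24.5]
finger_gap: -0.2
finger_force: 12.2
```

Start is at its stop with 24 N. Next I hold, then release.

```bash
python3 -m crank '[[[0,0,0],0,255],[[0,0,0],0,255],[[0,0,0],0,255],[[0,0,0],0,255],[[0,0,0],0,255],[[0,0,0],0,255],[[0,0,0],0,255],[[0,0,0],0,255],[[0,0,0],0,255],[[0,0,0],0,255]]'
python3 -m crank '[[[0,0,0],0,255],[[0,0,0],0,255],[[0,0,0],0,255],[[0,0,0],0,255],[[0,0,0],0,255],[[0,0,0],0,255],[[0,0,-0.01],0,255],[[0,0,-0.03],0,255],[[0,0,-0.07],0,255],[[0,0,-0.1],0,255]]'
python3 -m crank '[[[-0.05,0,-0.05],0,255],[[-0.09,0,-0.05],0,255],[[-0.1,0,-0.05],0,255],[[-0.1,0,-0.05],0,255],[[-0.1,0,-0.05],0,255],[[-0.1,0,-0.05],0,255],[[-0.1,0,-0.05],0,255],[[-0.1,0,-0.05],0,255],[[-0.1,0,-0.05],0,255],[[-0.1,0,-0.05],0,255]]'
python3 look.py w4
```

```text
clock: 15.3
eef_pos: [504.6, 171.2, 100.7]
orientation: [1.0, 0.019, 0.001, -0.0]
contact_force: [-6.2, -2.1, 25.4]
finger_gap: 0.0
finger_force: 12.2
clock: 16.3
eef_pos: [504.4, 171.3, 198.3]
orientation: [1.0, 0.019, -0.0, 0.0]
contact_force: [0.5, 0.6, 0.2]
finger_gap: 0.1
finger_force: 0.0
clock: 17.3
eef_pos: [404.8, 167.4, 247.0]
orientation: [1.0, 0.019, -0.0, 0.0]
contact_force: [0.9, -0.2, 0.1]
finger_gap: -0.2
finger_force: 0.0
rocker [(103.7, 51), (100.5, 55), (97.7, 50), (94.4, 51), (92.0, 54)]
key [(94.1, 47), (94.1, 54), (94.3, 52)]
start [(108.8, 57), (108.6, 56), (108.8, 59)]
stop [(98.6, 53)]
```

View pics/w4.png

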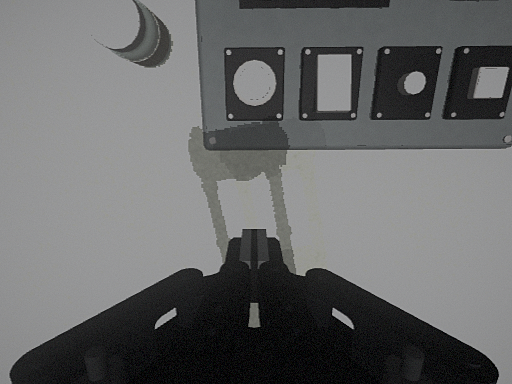

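The hand is clear. Start (255,83) is back up, the rocker (334,83) is over, and the key (490,82) is down. The jar is still standing.

```bash
python3 -c "from plant import job_done;print(job_done())"
```

```text
the job is handed in; nothing more can be done
None
```

I handed the job in after about 17 s: rocker fully over, then key down and staying down, then start held fully down for about two seconds and back up; I did not touch the stop button, ring, jar or spatula, and the hand finished clear.

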